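Stir the deburring tub and clear the brush off it

TASK

Take the brush off the deburring tub and lay it flat, bristles up, in the middle of the green mat. Then take the stirrer from its leaning rest and, with its head riding lightly on the tub's floor so that the bowl sinks a little on its springs but never nears bottoming out, stir the beads anticlockwise (seen from above) until the orange bead has come to the yellow mark and has then gone once more right round the column, leaving it at the mark. Put the stirrer back home in its rest; all beads stay in the tub, untouched by the gripper's fingers, and the other things on the bench stay undisturbed.

Things in the scene. Friction and masses are not known exactly. Their poses are not given: they have to be found in the camera images.
- tub: Deburring tub; origin on the bench under its centre. Fixed grey foot (radius 82, 14 high); on springs above it a blue bowl: outer radius 72, inner 66 (floor) to 68 (rim); inner floor 40 and rim 104 above the bench. Centre column radius 26, top 86 above the bench: the beads lie in the ring channel around it. Yellow mark (tab on the rim, stripe inside) on the tub's -x side. All mm.
- bowl (a joint): How far the bowl has sunk on its springs (m): 0 at rest, 0.014 bottomed out; the first movement takes about 1.5 to 3 N of downward force, then 0.4 N more per mm.
- brush: Bench brush lying across the tub's rim: flat wooden back 190 x 34 x 16 mm (long along its x), black bristles pointing up, 22 mm high, on the part of the back from x = 29 to 91 mm. Origin: centre of the back's underside. 90 g.
- mat: Green mat fixed on the bench, 220 (x) x 130 (y) x 4 mm; origin: centre of its underside.
- rest: Fixed steel rest; origin on the bench under its foot plate (160 x 90 x 8 mm). A channel, open to its upper (+x) side, leans 0.6 rad back from vertical towards the rest's -x: back plate 115 mm long, 44 wide; side walls 80 mm long, 36 apart inside, 24 high; end stop at the lower end.
- rest_seat (a point): Where the centre of the stirrer's foot lies when it is home against the end stop of the rest (50, 0, 26 mm in the rest's frame).
- rest_top (a point): Where the top end of the stirrer lies when it is home in the rest (178 mm from rest_seat, up the lean).
- stirrer: Stirrer, 178 mm long, 150 g, leaning in the rest; origin: centre of its foot's end face, z along it to the handle. Black round head radius 13 mm, z = 0 to 32; steel rod radius 8 to z = 95; red square handle 26 x 26 mm (sides along x, y), z = 95 to 178. In the rest the handle stands clear of the channel above z = 115 mm.
- stirrer_top (a point): Centre of the handle's top end (z = 178 mm of the stirrer).
- bead_orange: The orange bead: stout cylinder 28 mm dia x 22 mm high, 25 g, standing on the bowl's floor; origin at its middle, z along its axis.
- bead_1: A white bead: stout cylinder 28 mm dia x 22 mm high, 25 g, standing on the bowl's floor; origin at its middle, z along its axis.
- bead_2: A white bead: stout cylinder 28 mm dia x 22 mm high, 25 g, standing on the bowl's floor; origin at its middle, z along its axis.
- bead_3: A white bead: stout cylinder 28 mm dia x 22 mm high, 25 g, standing on the bowl's floor; origin at its middle, z along its axis.
- bead_4: A white bead: stout cylinder 28 mm dia x 22 mm high, 25 g, standing on the bowl's floor; origin at its middle, z along its axis.
- bead_5: A white bead: stout cylinder 28 mm dia x 22 mm high, 25 g, standing on the bowl's floor; origin at its middle, z along its axis.
- oil: White plastic oil bottle with red cap, 56 mm dia, 150 mm high, loose; origin: centre of its underside. To be left alone.
- mug: Blue mug, 80 mm dia, 95 mm high, loose; origin: centre of its underside. To be left alone.
- hammer: Hammer lying on the bench, loose; handle to its -x. To be left alone.
- jar: Amber jar with steel cap, 72 mm dia, 90 mm high, loose; origin: centre of its underside. To be left alone.
- padlock: Big brass padlock lying flat, 50 x 60 x 28 mm with a steel shackle to its +x, loose; origin: centre of its underside. To be left alone.
There are look-alikes about, which are no part of the job. There is more than one size of the stirrer; the job needs the smaller.

How it is judged:
By the outcome, as a careful person would: the job done as asked, in the order asked, and still so for the second after the job is handed in, with the robot touching nothing.
It also fails if it takes over 72 s, if anything falls off the work surface, if the arm or the gripper's body presses on something with over 40 N, if the wrist force passes 120 N, or if a joint passes its speed limit or range.

ROBOT

A 6-joint arm with a two-finger parallel gripper is mounted at the origin on the work surface. World frame = base frame: x ahead of the robot, y to its left, z up, the work surface at z = 0. Lengths are in mm, angles in rad, forces in N, time in s.
With the tool pointing down it reaches from about 275 to 850 mm from the base axis. Payload 5.2 kg.
Tool frame: the origin (TCP) lies between the finger pads; the fingertips stand 19 mm ahead of it and the grasp point (between the pads) is the TCP; x points along the fingers, z is the direction in which the jaws open and shut, and the axes are right-handed (so a half turn about x gives the same grasp; the last joint's range is limited). The gripper opens to 85 mm and grips with 20 to 120 N. Pads are 22 mm wide; open, the fingers measure 114 mm over their backs; the gripper's body (76 mm by 85 mm) begins 54 mm behind the grasp point. The pads swing forward as they close: fully open they stand 13 mm farther back than shut.
Start: joints at [1.059, 0.259, 1.535, -0, 1.348, -0.203], TCP at [167.132, 523.996, 214.91] pointing down, gripper open.
Joint ranges: [-3.14, 3.14], [-0.91, 2.08], [0.19, 2.58], [-1.22, 4.36], [0.22, 2.71], [-3.12, 3.12]. Speed limits (rad/s): [2.57, 2.57, 3.14, 3.14, 3.14, 3.14].

INTERFACE

Orientations are given as [roll, pitch, yaw] about the fixed x, y, z axes, in that order (R = Rz(yaw) Ry(pitch) Rx(roll)).
In Python, from cell import bot gives the robot as it stands. Calls block until the motion is done:
- bot.goto(position, orientation): joint-space move of the TCP to a pose.
- bot.move_linear(position, orientation=None, vel=150): straight line of the TCP; orientation=None keeps the orientation; vel is the mean speed in mm/s.
- bot.goto_joints(angles): joint-space move.
- bot.open() and bot.gripper_close(grasp_force=None): open the fingers fully, or close them until they stop; grasp_force is the grip in N (None keeps the last).
- bot.pause(seconds).
- bot.ik(position, orientation): joint angles nearest the present ones, or None.
- bot.state(): the state.
- bot.snapshot(name): name is "side" or "top"; returns (picture, depth): 400x640x3 uint8, blue, green, red; 400x640 float32, mm along the optical axis (not along the pixel's ray), 0 where there is no reading.
- bot.calibration(name): a dict with "mtx" (3x3 intrinsics, pixels), "origin" and "rotation" of the camera in the world. Camera axes: x right, y down, z forward; pixel columns grow to the right and rows downward; lengths in mm; the calibration is good to about 2 mm. A picture is of the moment at which its call begins. calibration takes no time and is no camera call.
A pose or a line that the arm cannot do raises bot.PlanningError and nothing moves.
- bot.sign_off(): hands the job in, once; it reports no verdict.
The state is a dict: "time": time; "joints": joint angles; "dq": joint speeds; "joint_efforts": joint torques, N m; "position": TCP position; "tool_rot": TCP orientation; "wrist_force": force on the tool from outside, world axes, zero at the start; "torque": the same for the moment, N m; "width": finger opening in mm.
Only numpy, scipy, OpenCV 4.12 (cv2) and the standard library are available. Lean on these libraries where they do the work, as an engineer would, in place of code of your own. Each camera call takes 0.05 s, during which the arm holds its last target.

## Working session

There is one attempt and no reset: what is moved stays moved. The work goes in short steps, each a Python script; the robot and the scene stay as the last script left them, time stands still between calls to the robot, and variables do not carry over. Pictures are saved under pics/ and viewed, and the job is handed in when it is done.

```bash
ls -la; mkdir -p pics; python3 - <<'E'
from cell import bot
import cv2, numpy as np
np.set_printoptions(precision=3,suppress=True)
for n in ("side","top"):
    im,d=bot.snapshot(n)
    cv2.imwrite(f"pics/{n}0.png",im); np.save(f"pics/{n}0.npy",d)
    c=bot.calibration(n); print(n,c)
s=bot.state(); print(s)
E
```

```text
total 12
drwxr-xr-x  3 agent agent 4096 Dec  6 07:10 .
drwxr-xr-x 23 root  root  4096 Dec  6 07:10 ..
drwxr-xr-x  2 agent agent 4096 Dec  6 07:10 pics
side {'mtx': array([[412.174,   0.   , 320.216],
       [  0.   , 412.174, 197.538],
       [  0.   ,   0.   ,   1.   ]]), 'origin': array([  121.533, -1134.247,   904.1  ]), 'rotation': array([-2.15 ,  0.015, -0.305])}
top {'mtx': array([[409.82 ,   0.   , 326.749],
       [  0.   , 409.82 , 197.936],
       [  0.   ,   0.   ,   1.   ]]), 'origin': array([ 374.464,  -25.377, 1382.883]), 'rotation': array([-3.054,  0.013, -1.548])}
{'time': 0.1, 'joints': array([ 1.059,  0.259,  1.536,  0.   ,  1.348, -0.203]), 'dq': array([-0.001,  0.001, -0.002, -0.   ,  0.001,  0.   ]), 'joint_efforts': array([  0.001, -44.697, -29.125,  -0.   ,   0.006,   0.   ]), 'position': array([166.845, 523.551, 214.145]), 'tool_rot': array([ 2.916,  1.569, -2.106]), 'wrist_force': array([ 0.155, -0.402,  0.362]), 'torque': array([-0.032, -0.001,  0.012]), 'width': 85.44118093297082}
```

View pics/side0.png

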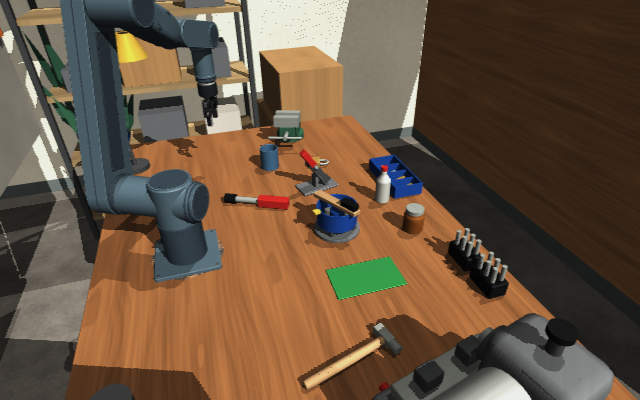

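View pics/top0.png

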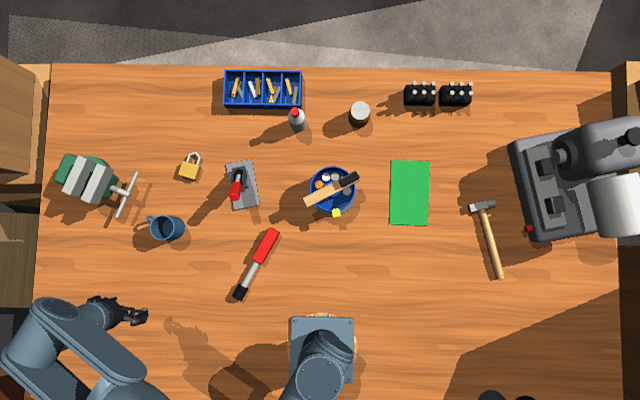

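The side view shows the tub at (337,215) with the brush across it, the rest with a red-handled stirrer at (312,170), and a bigger stirrer lying on the bench at (257,201). The top view shows the tub at (331,190), the rest at (241,185), the mat at (409,193) and the big stirrer at (257,265). I'll enlarge these next.

```bash
cat > h.py <<'E'
import numpy as np, cv2
from scipy.spatial.transform import Rotation as Rn
np.set_printoptions(precision=3,suppress=True)
from cell import bot
def cam(n):
    c=bot.calibration(n); return np.array(c["mtx"]),np.array(c["origin"]),Rn.from_euler("xyz",c["rotation"]).as_matrix()
def ray(n,u,v):
    K,o,R=cam(n); d=R@np.linalg.solve(K,[u,v,1.0]); return o,d
def onplane(n,u,v,z):
    o,d=ray(n,u,v); return o+d*(z-o[2])/d[2]
def pts(n,us,vs,depth):
    K,o,R=cam(n); us=np.asarray(us);vs=np.asarray(vs); zz=depth[vs,us]
    p=np.stack([(us-K[0,2])/K[0,0]*zz,(vs-K[1,2])/K[1,1]*zz,zz],1); return p@R.T+o
def proj(n,P):
    K,o,R=cam(n); p=(np.atleast_2d(P)-o)@R; q=p@K.T; return q[:,:2]/q[:,2:]
def crop(im,u0,v0,u1,v1,k): return cv2.resize(im[v0:v1,u0:u1],None,fx=k,fy=k,interpolation=cv2.INTER_CUBIC)
E
python3 - <<'E'
from h import *
t=cv2.imread("pics/top0.png"); s=cv2.imread("pics/side0.png")
cv2.imwrite("pics/c1.png",np.hstack([crop(t,285,150,375,230,4),crop(t,205,140,295,220,4)]))
cv2.imwrite("pics/c2.png",np.hstack([crop(s,290,180,380,250,4),crop(s,285,140,375,210,4)]))
E
```

```text
(no output)
```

View pics/c1.png

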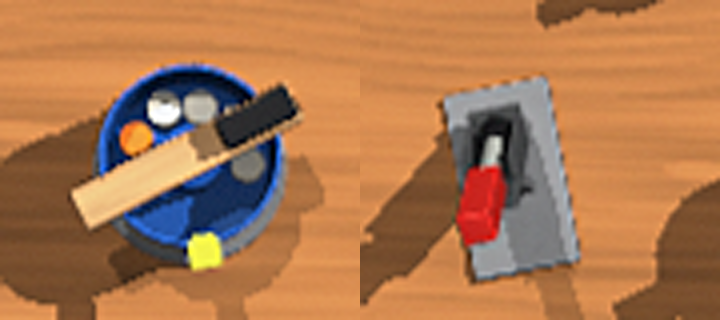

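View pics/c2.png

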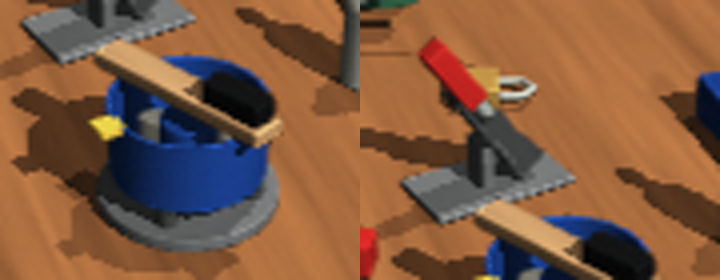

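```bash
python3 - <<'E'
from h import *
t=cv2.imread("pics/top0.png"); d=np.load("pics/top0.npy")
def mask(cond,u0,v0,u1,v1):
    m=np.zeros(cond.shape,bool); m[v0:v1,u0:u1]=cond[v0:v1,u0:u1]; return m
vv,uu=np.mgrid[0:400,0:640]
P=pts("top",uu.ravel(),vv.ravel(),d).reshape(400,640,3)
hsv=cv2.cvtColor(t,cv2.COLOR_BGR2HSV); H,S,V=[hsv[...,i].astype(int) for i in range(3)]
# bench height check
print("bench z", np.median(P[300:310,450:470,2]), np.median(P[120:130,150:170,2]), np.median(P[60:100,330:350,2]))
# mat
m=mask((H>45)&(H<75)&(S>120),380,150,440,235); c,_=cv2.findContours(m.astype(np.uint8),0,1); c=max(c,key=cv2.contourArea)
r=cv2.minAreaRect(c); b=cv2.boxPoints(r); Q=np.array([onplane("top",u,v,4) for u,v in b]); print("mat",Q.mean(0),Q, np.linalg.norm(Q[1]-Q[0]),np.linalg.norm(Q[2]-Q[1]), "z",np.median(P[m][:,2]))
# brush
m=mask((P[...,2]>111)&(P[...,2]<128)&(H>8)&(H<25)&(S>70),285,150,375,230)
m2=mask((P[...,2]>111)&(P[...,2]<160),285,150,375,230)
print("brush wood",m.sum(), np.median(P[m][:,2]), "all",m2.sum(), np.percentile(P[m2][:,2],[5,50,95,99]))
c,_=cv2.findContours(m2.astype(np.uint8),0,1); c=max(c,key=cv2.contourArea); r=cv2.minAreaRect(c); b=cv2.boxPoints(r);print(b)
m3=mask((V<60)&(P[...,2]>125),285,150,375,230)
print("bristle",m3.sum(),P[m3].mean(0), "wood mean",P[m].mean(0))
# yellow
m=mask((H>22)&(H<38)&(S>150)&(V>150),285,150,375,230); print("yellow",m.sum(),P[m].mean(0), uu[m].mean(),vv[m].mean())
# red handle
m=mask(((H<8)|(H>172))&(S>150)&(V>60),205,140,295,220); q=P[m]; print("red",m.sum(),q.min(0),q.max(0),q.mean(0))
# plate
m=mask((S<40)&(P[...,2]>3)&(P[...,2]<14),205,140,295,220); c,_=cv2.findContours(m.astype(np.uint8),0,1); c=max(c,key=cv2.contourArea)
r=cv2.minAreaRect(c); b=cv2.boxPoints(r); Q=np.array([onplane("top",u,v,8) for u,v in b]); print("plate",Q.mean(0),Q,np.linalg.norm(Q[1]-Q[0]),np.linalg.norm(Q[2]-Q[1]))
# bowl rim : blue, z ~104
m=mask((H>105)&(H<130)&(S>120)&(P[...,2]>92)&(P[...,2]<112),285,150,375,230); q=P[m]
A=np.c_[2*q[:,:2],np.ones(len(q))]; x=np.linalg.lstsq(A,(q[:,:2]**2).sum(1),rcond=None)[0]; print("rim",m.sum(),x[:2],np.sqrt(x[2]+x[0]**2+x[1]**2),q[:,2].mean())
# orange
m=mask((H>5)&(H<18)&(S>180)&(V>150)&(P[...,2]<80)&(P[...,2]>30),285,150,375,230); print("orange",m.sum(),P[m].mean(0),uu[m].mean(),vv[m].mean())
E
```

```text
bench z 0.4667713961238178 0.9674551451585103 -0.14265080876270986
mat [ 519.641 -281.515    4.   ] [[ 410.708 -214.289    4.   ]
 [ 630.053 -219.323    4.   ]
 [ 628.395 -349.624    4.   ]
 [ 409.406 -342.826    4.   ]] 219.40246662365038 130.31088183981552 z 4.626592270405467
brush wood 471 120.57378787042762 all 673 [116.444 121.874 144.503 146.802]
[[301.455 197.213]
 [355.565 169.225]
 [360.659 179.073]
 [306.549 207.061]]
bristle 143 [540.332 -70.727 151.197] wood mean [502.314   1.987 120.421]
yellow 58 [440.664 -34.998  92.111] 335.7758620689655 212.72413793103448
red 193 [374.464 -25.377   2.771] [ 538.497  320.144 1382.883] [497.465 270.54  159.606]
plate [536.149 282.832   8.   ] [[604.562 343.884   8.   ]
 [622.526 256.218   8.   ]
 [467.635 222.217   8.   ]
 [449.873 309.01    8.   ]] 89.48698408525412 158.57979469755324
rim 123 [517.318 -21.015] 68.86849041307046 102.4559538342943
orange 45 [532.73   23.547  62.863] 318.24444444444447 184.46666666666667
```

The stirrer leaning in the rest is at side (312,165) and top (235,185). The one lying at top (257,265) looks longer, and I'll check both lengths metrically. I'll also fit the brush in metric coordinates.

```bash
cat >> h.py <<'E'
def ori(xdir,zdir):
    x=np.array(xdir,float);x/=np.linalg.norm(x); z=np.array(zdir,float); z-=x*(z@x); z/=np.linalg.norm(z)
    R=np.stack([x,np.cross(z,x),z],1)
    import warnings; warnings.simplefilter("ignore")
    return Rn.from_matrix(R).as_euler("xyz")
def down(ang): # jaw direction angle in the plane
    return ori([0,0,-1],[np.cos(ang),np.sin(ang),0])
E
python3 - <<'E'
from h import *
t=cv2.imread("pics/top0.png"); d=np.load("pics/top0.npy")
vv,uu=np.mgrid[0:400,0:640]
P=pts("top",uu.ravel(),vv.ravel(),d).reshape(400,640,3)
hsv=cv2.cvtColor(t,cv2.COLOR_BGR2HSV); H,S,V=[hsv[...,i].astype(int) for i in range(3)]
box=np.zeros(H.shape,bool); box[150:230,285:375]=1
m=box&(P[...,2]>111)&(P[...,2]<160)
n,l,st,_=cv2.connectedComponentsWithStats(m.astype(np.uint8)); m=l==1+np.argmax(st[1:,4])
r=cv2.minAreaRect(P[m][:,:2].astype(np.float32)); b=cv2.boxPoints(r); print("brush rect",r); print(b, "heights",np.percentile(P[m][:,2],[5,25,50,95]))
w=m&(H>8)&(H<25)&(S>70); q=P[w]; rr=cv2.minAreaRect(q[:,:2].astype(np.float32)); print("wood",rr, cv2.boxPoints(rr))
box[:]=0; box[140:220,205:295]=1; red=((H<8)|(H>172))&(S>150)&(V>60)
m=box&red&(d>0); n,l,st,_=cv2.connectedComponentsWithStats(m.astype(np.uint8)); m=l==1+np.argmax(st[1:,4]); q=P[m]; q=q[q[:,2]>60]
print("handle leaning",len(q),np.percentile(q,[2,50,98],axis=0)); i=np.argsort(-q[:,2])[:6]; print(q[i])
box[:]=0; box[215:310,225:290]=1; m=box&(P[...,2]>8)&(P[...,2]<60)&(d>0)
n,l,st,_=cv2.connectedComponentsWithStats(m.astype(np.uint8)); m=l==1+np.argmax(st[1:,4])
print("lying",cv2.minAreaRect(P[m][:,:2].astype(np.float32)))
for yaw in (12.4,):
    c,s=np.cos(np.radians(yaw)),np.sin(np.radians(yaw)); o=np.array([536.1,282.8,0])
    for z in (0,95,178):
        p=np.array([50-z*np.sin(.6),0,26+z*np.cos(.6)]); W=o+[c*p[0],s*p[0],p[2]]; print(z,W,proj("side",W),proj("top",W))
E
```

```text
brush rect ((515.775390625, -18.77947998046875), (34.290931701660156, 189.4796142578125), 28.56804084777832)
[[ 455.413   56.227]
 [ 546.022 -110.184]
 [ 576.138  -93.786]
 [ 485.529   72.625]] heights [116.444 119.435 121.874 144.503]
wood ((515.3117065429688, -19.02490234375), (34.22521209716797, 189.38954162597656), 28.225404739379883) [[ 455.449   56.317]
 [ 545.019 -110.553]
 [ 575.175  -94.367]
 [ 485.604   72.503]]
handle leaning 190 [[470.15  258.294  97.601]
 [498.206 271.04  162.518]
 [529.042 288.773 182.057]]
[[487.795 267.151 183.024]
 [487.719 273.201 182.502]
 [481.609 281.846 182.437]
 [481.692 278.944 182.205]
 [487.703 276.285 182.015]
 [484.728 279.269 181.428]]
lying ((272.685791015625, 226.39981079101562), (38.125308990478516, 256.425537109375), 62.64491653442383)
0 [584.934 293.537  26.   ] [[326.542 176.755]] [[238.565 168.663]]
95 [532.544 282.018 104.407] [[315.033 163.524]] [[235.857 181.249]]
178 [486.772 271.955 172.91 ] [[304.221 151.093]] [[233.189 193.645]]
```

The leaning stirrer's top measures (487,272,173), which matches the small 178 mm one seated. The lying one is 256 mm long, so it is the look-alike. The brush centre is (515.5,-18.9) at -61.4°, size 189x34, height as expected. Picking the brush next.

```bash
cat > pick.py <<'E'
from h import *
a=np.radians(-61.4); bx=np.array([np.cos(a),np.sin(a),0])
g=np.array([515.5,-18.9,0])+3*bx
best=None
for k in (0,np.pi):
    o1=down(a+np.pi/2+k); a2=np.radians(-1.3); o2=down(a2+np.pi/2+k)
    p2=np.array([519.6,-281.5,0])+3*np.array([np.cos(a2),np.sin(a2),0])
    j1=bot.ik(g+[0,0,330],o1); j2=bot.ik(p2+[0,0,120],o2); print(k,j1,j2)
E
python3 pick.py
```

```text
0 [-0.257  0.147  1.4    0.     1.595 -0.757] [-0.682  0.412  1.557  0.     1.172 -2.23 ]
3.141592653589793 [-0.257  0.147  1.4    0.     1.595  2.385] [-0.682  0.412  1.557  0.     1.172  0.912]
```

```bash
cat > pick.py <<'E'
from h import *
a=np.radians(-61.4); bx=np.array([np.cos(a),np.sin(a),0])
g=np.array([515.5,-18.9,0])+3*bx
o1=down(a+np.pi/2)
T=lambda s: print(s,bot.state()["time"],bot.state()["position"],bot.state()["wrist_force"],bot.state()["width"])
T("start")
bot.goto(g+[0,0,300],o1); T("above")
bot.goto(g+[0,0,160],o1); T("a2")
bot.move_linear(g+[0,0,124.5],o1,vel=80); T("down")
bot.gripper_close(grasp_force=40); T("closed")
bot.move_linear(g+[0,0,185],o1,vel=120); T("lift")
im,d=bot.snapshot("side"); cv2.imwrite("pics/s1.png",im); cv2.imwrite("pics/s1c.png",crop(im,270,110,400,250,4))
E
python3 pick.py
```

```text
start 0.1 [166.845 523.551 214.145] [ 0.155 -0.402  0.362] 85.44118093297082
above 2.425 [516.864 -20.678 299.896] [-0.754  0.181  0.112] 85.54372608021687
a2 3.0417 [517.762 -21.262 160.931] [0.843 0.534 0.807] 85.47874443082547
down 3.6333 [517.431 -21.679 125.111] [ 0.433 -0.113  1.04 ] 85.33649298556068
closed 4.4 [516.91  -21.533 124.463] [-0.145 -0.927  0.112] -0.0795724690683375
lift 5.0583 [516.539 -21.438 184.506] [-0.603  0.223  0.557] 0.22498917214766156
```

View pics/s1c.png

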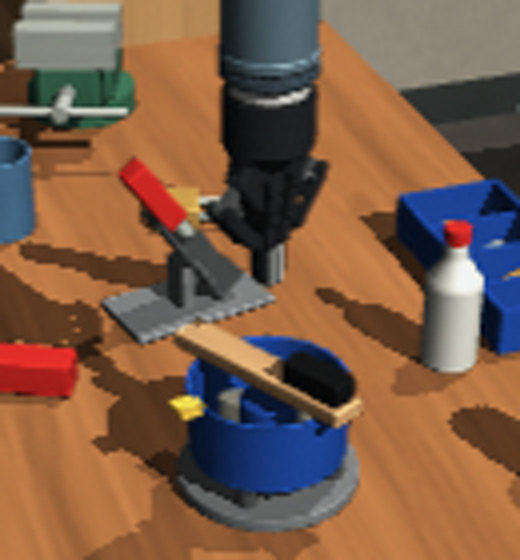

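The gripper closed on nothing, and the brush is still on the rim. I'll check where the fingertips really are against the projections, and the brush's pose.

```bash
python3 - <<'E'
from h import *
p=bot.state()["position"]; print(p, bot.state()["tool_rot"], Rn.from_euler("xyz",bot.state()["tool_rot"]).as_matrix())
for z in (0,-19): 
    u=proj("side",p+[0,0,z])[0]; print(z,u,(u-[270,110])*4)
d=None
im,d=bot.snapshot("top"); cv2.imwrite("pics/t1.png",im); cv2.imwrite("pics/t1c.png",crop(im,270,130,400,250,4))
E
```

```text
[516.258 -21.371 184.079] [2.408 1.569 2.908] [[-0.002 -0.479  0.878]
 [ 0.     0.878  0.479]
 [-1.     0.001 -0.001]]
0 [336.116 184.295] [264.465 297.179]
-19 [336.081 189.102] [264.323 316.406]
```

View pics/t1c.png

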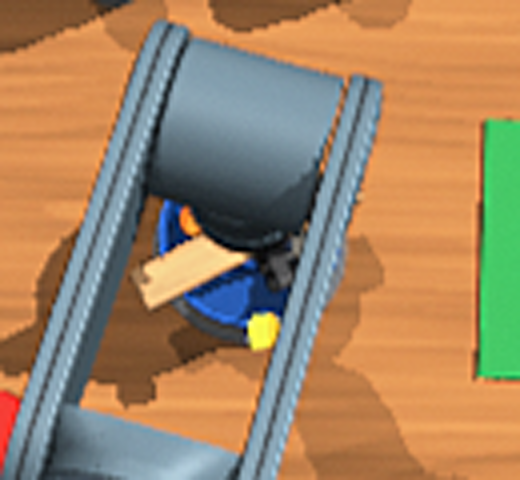

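```bash
python3 - <<'E'
from h import *
im=cv2.imread("pics/s1.png"); c=crop(im,310,140,360,200,10)
p=np.array([516.4,-21.4,184.3])
for z in (0,-19):
    u=(proj("side",p+[0,0,z])[0]-[310,140]+.5)*10; cv2.circle(c,tuple(int(v) for v in u),4,(0,255,255),1)
cv2.imwrite("pics/s1d.png",c)
im,d=bot.snapshot("side"); 
for v in range(172,200): print(v,[round(float(x),0) for x in pts("side",[334,336,338],[v]*3,d)[:,2]],pts("side",[336],[v],d)[0], im[v,336])
E
```

```text
172 [247.0, 236.0, 237.0] [512.769 -29.186 236.264] [21 20 19]
173 [230.0, 235.0, 236.0] [511.169 -33.776 235.293] [39 38 37]
174 [228.0, 232.0, 228.0] [510.836 -34.784 232.153] [37 36 36]
175 [227.0, 228.0, 226.0] [510.897 -34.682 228.326] [35 34 32]
176 [221.0, 223.0, 225.0] [511.668 -32.575 223.247] [38 37 36]
177 [221.0, 219.0, 219.0] [511.832 -32.18  219.207] [27 28 26]
178 [213.0, 216.0, 215.0] [511.336 -33.651 216.318] [41 40 39]
179 [211.0, 211.0, 211.0] [512.064 -31.667 211.256] [37 35 35]
180 [201.0, 209.0, 208.0] [511.304 -33.882 208.822] [35 35 34]
181 [7.0, 201.0, 203.0] [513.35  -28.178 201.36 ] [55 65 75]
182 [6.0, 5.0, -2.0] [619.989 272.766   5.232] [ 98 114 132]
183 [5.0, 8.0, -1.0] [615.769 260.763   8.004] [130 131 130]
184 [6.0, 5.0, 6.0] [614.738 257.763   5.031] [132 132 131]
185 [8.0, 7.0, 2.0] [610.798 246.552   7.395] [115 115 114]
186 [3.0, -2.0, -0.0] [613.116 253.005  -1.71 ] [ 57  84 124]
187 [-3.0, -2.0, 3.0] [610.728 246.176  -2.157] [ 66 112 176]
188 [-1.0, -1.0, -1.0] [607.654 237.411  -1.293] [ 66 114 178]
189 [1.0, -5.0, 2.0] [606.89  235.166  -4.708] [ 65 113 176]
190 [2.0, -1.0, 3.0] [602.542 222.809  -1.376] [ 65 114 177]
191 [-1.0, 2.0, -1.0] [598.414 211.073   1.614] [ 67 115 179]
192 [4.0, -2.0, -1.0] [597.808 209.274  -2.03 ] [ 67 115 181]
193 [2.0, -1.0, -1.0] [594.519 199.907  -0.545] [ 60  90 135]
194 [104.0, 99.0, 103.0] [540.075  46.257  99.352] [166  79  42]
195 [100.0, 100.0, 100.0] [537.626  39.272  99.836] [140  62  25]
196 [97.0, 96.0, 95.0] [537.227  38.066  96.376] [139  62  26]
197 [123.0, 90.0, 87.0] [538.449  41.434  89.744] [131  77  54]
198 [119.0, 122.0, 82.0] [519.811 -11.2   122.069] [106 146 188]
199 [120.0, 120.0, 117.0] [518.758 -14.245 120.055] [112 166 213]
```

View pics/s1d.png

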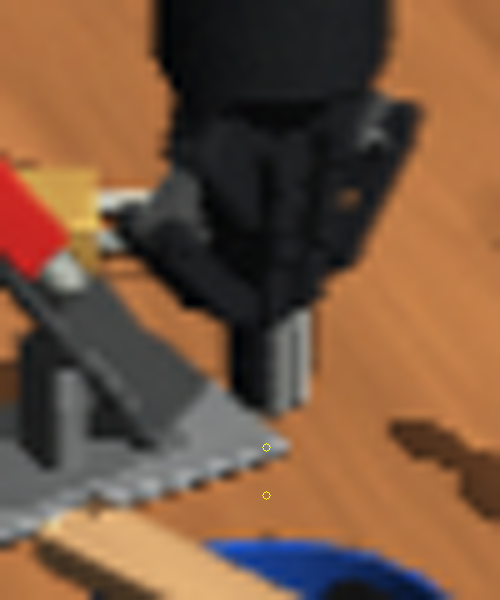

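The real shut fingertips are at z≈201 while the reported TCP is 184, so the tips are about 36 mm higher than the stated geometry predicts. I'll check this against the start picture and the top view before trusting any offset.

```bash
python3 - <<'E'
from h import *
im=cv2.imread("pics/side0.png"); d=np.load("pics/side0.npy")
vv,uu=np.mgrid[80:130,195:225]; P=pts("side",uu.ravel(),vv.ravel(),d)
p=np.array([166.8,523.6,214.1]); near=P[np.linalg.norm(P[:,:2]-p[:2],axis=1)<75]
near=near[near[:,2]>60]
print("start: lowest",np.sort(near[:,2])[:10]); print(near[np.argsort(near[:,2])[:6]]); print(proj("side",p),proj("side",p-[0,0,19]))
c=crop(im,185,60,240,135,8)
for z in (0,-19):
    u=(proj("side",p+[0,0,z])[0]-[185,60]+.5)*8; cv2.circle(c,tuple(int(v) for v in u),4,(0,255,255),1)
cv2.imwrite("pics/s0d.png",c)
# now, z of fingers in the side view
im,d=bot.snapshot("side"); vv,uu=np.mgrid[100:200,300:370]; P=pts("side",uu.ravel(),vv.ravel(),d); q=bot.state()["position"]
n=P[(np.linalg.norm(P[:,:2]-q[:2],axis=1)<30)&(P[:,2]>150)]; print("now lowest",n[np.argsort(n[:,2])[:6]], q)
E
```

```text
start: lowest [240.043 241.257 242.901 243.464 243.793 244.049 245.342 246.089 246.62
 247.892]
[[156.774 482.54  240.043]
 [149.016 482.297 241.257]
 [152.785 476.936 242.901]
 [177.008 566.9   243.464]
 [189.016 561.782 243.793]
 [180.97  563.973 244.049]]
[[213.582 127.738]] [[214.292 131.953]]
now lowest [[514.12  -26.004 199.978]
 [509.331 -19.534 201.116]
 [519.05  -31.886 202.356]
 [527.177 -28.795 202.895]
 [523.31  -29.728 204.166]
 [514.879 -33.736 204.213]] [516.357 -21.4   184.016]
```

View pics/s0d.png

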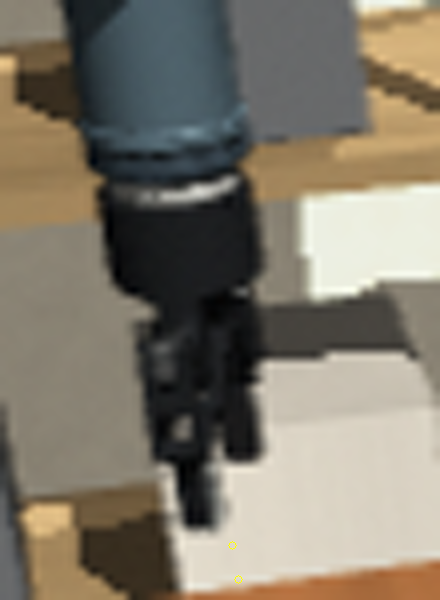

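The start picture (open) agrees: tips at 241, expected about 208. So the real tool tip is about 34 mm short of the reported TCP. I'll compensate by commanding about 35 mm deeper. Whether the offset is along the tool or along world z gets checked when the tool is tilted at the rest. Retrying the brush with a force check on the way down.

```bash
cat > pick.py <<'E'
from h import *
a=np.radians(-61.4); bx=np.array([np.cos(a),np.sin(a),0])
g=np.array([515.5,-18.9,0])+3*bx
o1=down(a+np.pi/2)
T=lambda s: print(s,*[bot.state()[k] for k in("time","position","wrist_force","width")])
bot.open(); T("open")
bot.move_linear(g+[0,0,110],o1,vel=120); T("d1")
bot.move_linear(g+[0,0,89],o1,vel=60); T("d2")
bot.gripper_close(grasp_force=40); T("closed")
if bot.state()["width"]>25: bot.move_linear(g+[0,0,150],o1,vel=100); T("lift")
im,d=bot.snapshot("side"); cv2.imwrite("pics/s2.png",im); cv2.imwrite("pics/s2c.png",crop(im,270,110,400,250,4))
E
python3 pick.py
```

```text
open 6.0417 [516.936 -21.535 185.022] [ 0.261 -0.096  0.183] 85.51212124132394
d1 6.8167 [517.422 -21.649 110.508] [-0.313  0.388  0.21 ] 85.47253780713527
d2 7.3167 [516.64  -21.456  88.602] [ 0.314  0.093 -0.28 ] 85.87075561998962
closed 7.8417 [517.081 -21.582  89.259] [-0.461 -0.215  1.974] 32.71532996973708
lift 8.6 [516.431 -21.405 149.448] [-0.716  0.845 -1.185] 32.58931112273723
```

View pics/s2c.png

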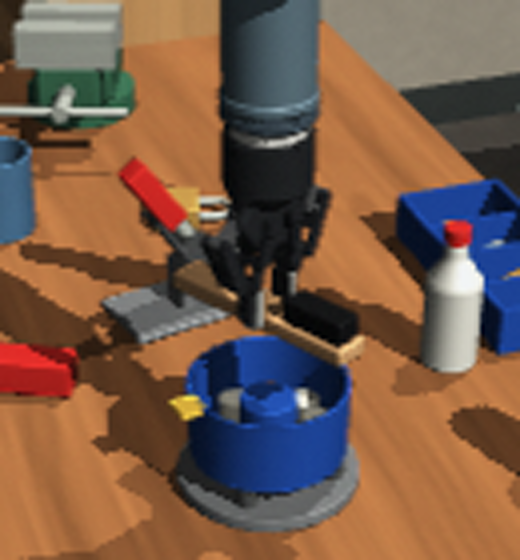

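Held at width 32.6, level and clear of the rim. Placing it on the mat.

```bash
cat > place.py <<'E'
from h import *
T=lambda s: print(s,*[bot.state()[k] for k in("time","position","wrist_force","width")])
a2=np.radians(-1.3); o2=down(a2+np.pi/2)
p2=np.array([519.6,-281.5,0])+3*np.array([np.cos(a2),np.sin(a2),0])
bot.goto(p2+[0,0,80],o2); T("above")
for z in (10,-10.5):
    bot.move_linear(p2+[0,0,z],o2,vel=100 if z>0 else 40); T(z)
bot.open(); T("open")
bot.move_linear(p2+[0,0,80],o2,vel=200); T("up")
im,d=bot.snapshot("side"); cv2.imwrite("pics/s3.png",im); cv2.imwrite("pics/s3c.png",crop(im,270,160,430,310,4))
E
python3 place.py
```

```text
above 9.975 [ 522.552 -280.91    79.765] [ 0.146  0.12  -1.265] 32.60062560018977
10 10.825 [ 523.096 -281.798   10.536] [-0.497  0.267 -0.938] 32.924066131615405
-10.5 11.4833 [ 522.168 -281.296  -10.594] [-2.285  1.508  3.612] 32.906035561887435
open 12.05 [ 522.636 -281.588  -10.534] [ 0.679  0.593 -0.286] 85.34651609501854
up 12.65 [ 522.203 -281.268   79.468] [-0.674 -0.638 -0.3  ] 85.29447480523602
```

View pics/s3c.png

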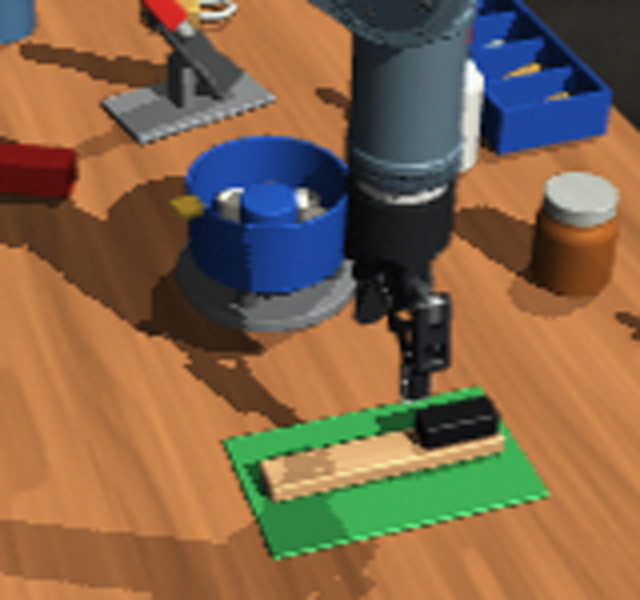

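The brush lies flat and bristles up in the middle of the mat. Next is the pre-pose at the rest with the tool tilted along the lean. I'll look there to settle the offset's direction before closing in.

```bash
cat >> h.py <<'E'
yaw=np.radians(12.4); cy,sy=np.cos(yaw),np.sin(yaw)
seat=np.array([536.1+50*cy,282.8+50*sy,26.]); ax=np.array([-np.sin(.6)*cy,-np.sin(.6)*sy,np.cos(.6)])
rx=np.array([cy,sy,0]); ry=np.array([-sy,cy,0])
T=lambda s: print(s,*[bot.state()[k] for k in("time","position","wrist_force","width")])
E
python3 - <<'E'
from h import *
for k in (1,-1):
    o=ori(-ax,k*ry)
    for L in (145-35,145-35+70,145-35+110):
        print(k,L,seat+ax*L,bot.ik(seat+ax*L,o))
    for yv in (0,):
        print("vert",bot.ik([517,-21,200],ori([0,0,-1],k*ry)))
print(bot.state()["joints"])
E
```

```text
1 110 [524.272 280.199 116.787] [ 0.351  0.186  2.099 -0.286  0.272 -1.183]
1 180 [485.669 271.712 174.56 ] [ 0.367  0.025  2.1   -0.205  0.429 -1.26 ]
1 220 [463.61  266.862 207.574] [ 0.377 -0.062  2.089 -0.181  0.528 -1.281]
vert [-0.256  0.211  1.635  0.     1.296 -2.044]
-1 110 [524.272 280.199 116.787] [ 0.351  0.186  2.099 -0.286  0.272  1.959]
-1 180 [485.669 271.712 174.56 ] [ 0.367  0.025  2.1   -0.205  0.429  1.882]
-1 220 [463.61  266.862 207.574] [ 0.377 -0.062  2.089 -0.181  0.528  1.86 ]
vert [-0.256  0.211  1.635  0.     1.296  1.098]
[-0.682  0.455  1.603 -0.     1.086 -2.23 ]
```

```bash
cat > pre.py <<'E'
from h import *
o=ori(-ax,ry)
bot.goto(seat+ax*220,o); T("pre")
for n in ("side","top"):
    im,d=bot.snapshot(n); cv2.imwrite(f"pics/{n}4.png",im); np.save(f"pics/{n}4.npy",d)
p=bot.state()["position"]; print(bot.state()["tool_rot"],o)
im=cv2.imread("pics/side4.png"); c=crop(im,250,70,370,200,6)
def mk(P,col):
    u=(proj("side",P)[0]-[250,70]+.5)*6; cv2.circle(c,tuple(int(v) for v in u),5,col,1)
mk(p,(0,255,255)); mk(p+35*ax,(0,255,0)); mk(p+[0,0,35],(255,0,255)); mk(seat+178*ax,(255,255,0))
cv2.imwrite("pics/s4c.png",c[:, :])
E
python3 pre.py
```

```text
pre 14.725 [464.259 266.391 207.487] [ 0.022 -0.198  0.852] 85.33565450983703
[-1.571  0.971  0.215] [-1.571  0.971  0.216]
```

View pics/s4c.png

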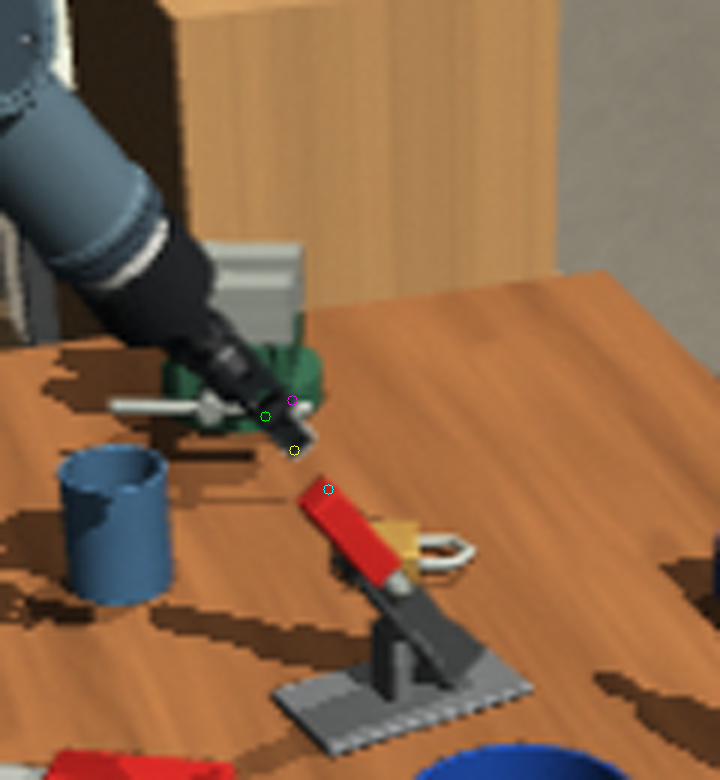

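View pics/top4.png

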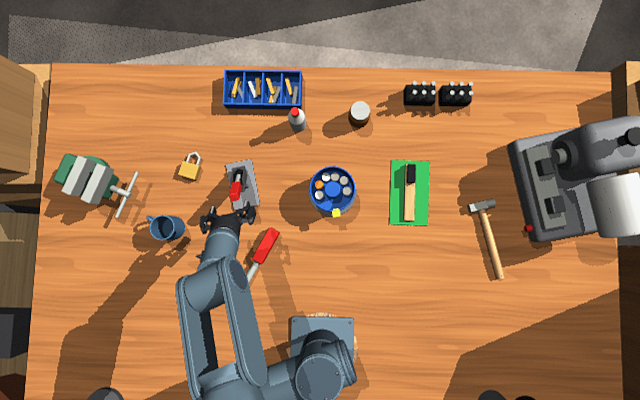

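```bash
python3 - <<'E'
from h import *
p=bot.state()["position"]; R=np.stack([-ax,np.cross(ry,-ax),ry],1)
for n,(u0,v0,u1,v1) in {"side":(270,110,310,150),"top":(195,195,260,245)}.items():
    d=np.load(f"pics/{n}4.npy"); im=cv2.imread(f"pics/{n}4.png"); vv,uu=np.mgrid[v0:v1,u0:u1]; P=pts(n,uu.ravel(),vv.ravel(),d)
    q=(P-p)@R; bgr=im[vv.ravel(),uu.ravel()].astype(int); ok=(np.abs(q[:,1])<35)&(np.abs(q[:,2])<62)&(q[:,0]<5)&(q[:,0]>-80)&(np.ptp(bgr,axis=1)<40)
    q=q[ok]; i=np.argsort(-q[:,0])[:14]; print(n,len(q)); print(q[i]); f=q[q[:,0]>-70]; print("jaw-axis extents",f[:,2].min(),f[:,2].max(),"y med of tips",np.median(f[f[:,0]>-50][:,1]))
E
```

```text
side 43
[[-29.546   7.644  43.578]
 [-31.272  -2.695 -51.247]
 [-32.691   2.761 -53.241]
 [-35.903   5.567 -53.271]
 [-36.132   7.957 -49.178]
 [-36.759   0.454 -54.416]
 [-38.199   7.719 -43.152]
 [-38.283  -4.549 -56.483]
 [-40.095  -7.173 -54.558]
 [-40.996  -9.943 -51.363]
 [-41.958  -1.67  -57.181]
 [-43.028   3.697 -58.704]
 [-43.564   6.111 -55.057]
 [-43.798   0.93  -55.342]]
jaw-axis extents -59.44104871721997 43.57756013010248 y med of tips 0.6922997312287573
top 109
[[-30.672  -2.05   44.802]
 [-33.422 -10.923  47.404]
 [-34.217 -11.943  49.823]
 [-34.498  -0.943  44.594]
 [-35.33  -11.302  44.158]
 [-35.461  -9.495  50.395]
 [-35.496 -13.562 -47.65 ]
 [-36.022   1.372  45.085]
 [-36.433 -11.567 -44.338]
 [-37.038  -9.098  44.587]
 [-37.637   3.636  45.546]
 [-37.755  -7.336 -51.852]
 [-38.053  -6.533  45.228]
 [-38.651 -12.11  -47.499]]
jaw-axis extents -54.95385191188669 56.54200309777496 y med of tips -9.098202798579173
```

The tips lie along the tool axis (lateral ≈ 0), so the offset is along the tool: real TCP = reported minus about 35 mm along tool x. Grasping now. Meanwhile the top view shows the tub unobstructed, so I'll extract the beads from it.

```bash
cat > grab.py <<'E'
from h import *
o=ori(-ax,ry); n=np.cos(.6)*rx+np.array([0,0,np.sin(.6)])
bot.move_linear(seat+ax*150,o,vel=150)
bot.move_linear(seat+ax*112,o,vel=70); T("at")
bot.gripper_close(grasp_force=60); T("closed")
E
python3 grab.py
cat > beads.py <<'E'
from h import *
def beads(im,ctr=np.array([517.3,-21.0]),off=10.4,sink=0,show=None):
    z=62-sink; out=[]
    hsv=cv2.cvtColor(im,cv2.COLOR_BGR2HSV); H,S,V=[hsv[...,i].astype(int) for i in range(3)]
    reg=np.zeros(H.shape,np.uint8); c=proj("top",[*ctr,z])[0]; e=proj("top",[ctr[0],ctr[1]-66,z])[0]
    cv2.circle(reg,tuple(int(round(v)) for v in c),int(np.hypot(*(e-c))),1,-1)
    for name,m in (("orange",(H>4)&(H<20)&(S>130)&(V>90)),("white",(S<70)&(V>75))):
        m=(m&(reg>0)).astype(np.uint8); k,l,st,ce=cv2.connectedComponentsWithStats(m,connectivity=4)
        for i in range(1,k):
            if st[i,4]<15: continue
            p=onplane("top",*ce[i],z); r=p[:2]-ctr; out.append((name,st[i,4],ce[i],p[:2],np.hypot(*r),np.degrees(np.arctan2(r[1],r[0]))%360))
    return out
E
python3 - <<'E'
from beads import *
im=cv2.imread("pics/top4.png")
for b in beads(im): print(*b)
c=crop(im,300,155,365,225,8); cv2.imwrite("pics/tub4.png",c)
E
```

```text
at 16.1333 [523.111 279.916 118.18 ] [ 0.522 -0.072  1.051] 85.04501817158697
closed 16.7083 [523.143 279.882 118.788] [-3.045 -2.922  4.964] 25.131021492089726
orange 56 [318.554 184.321] [533.327  22.586] 46.43887836131851 69.8111416568675
white 129 [330.264 176.628] [559.285 -14.869] 42.43049163050139 8.307674692264074
white 65 [343.446 180.108] [548.777 -57.9  ] 48.501700221300354 310.46505080121955
white 62 [346.468 190.758] [514.23  -68.336] 47.435493378840945 266.289212692188
white 66 [318.727 194.727] [499.419  21.202] 45.83396178440387 112.96200869541104
```

View pics/tub4.png

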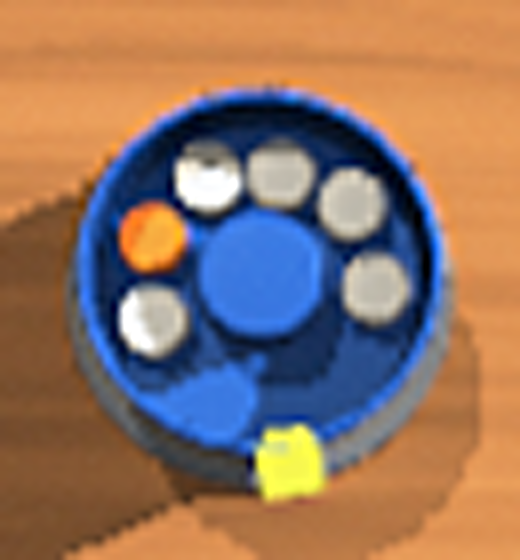

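Gripped (width 25.1). The beads from the orange bead clockwise: orange 70°, whites about 30°, 350°, 310°, 266°, and one at 113°. The free gap is 113–266° around the mark, so the head goes in at about 222° and pushes the train anticlockwise. Drawing the stirrer out and hovering over the tub.

```bash
cat > out.py <<'E'
from h import *
o=ori(-ax,ry); n=np.cos(.6)*rx+np.array([0,0,np.sin(.6)])
s=bot.state(); p=s["position"]; print("L",(p-seat)@ax,(p-seat)@n,(p-seat)@ry)
bot.move_linear(seat+ax*130,o,vel=60); T("up")
bot.move_linear(seat+ax*200+n*45,o,vel=150); T("out")
th=np.radians(222); C=np.array([517.3,-21.0])
ov=ori([0,0,-1],ry)
bot.goto([C[0]+46*np.cos(th),C[1]+46*np.sin(th),112+125],ov); T("over")
for k in ("side","top"):
    im,d=bot.snapshot(k); cv2.imwrite(f"pics/{k}5.png",im); np.save(f"pics/{k}5.npy",d)
im=cv2.imread("pics/side5.png"); cv2.imwrite("pics/s5c.png",crop(im,275,80,385,250,3.5))
im=cv2.imread("pics/top5.png"); cv2.imwrite("pics/t5c.png",crop(im,270,130,400,250,4))
t=cv2.imread("pics/top4.png")
for z in (100,104): print("mark",onplane("top",336.25,212.75,z))
g=cv2.cvtColor(t,cv2.COLOR_BGR2HSV); m=((g[...,0]>100)&(g[...,0]<130)&(g[...,2]>170)).astype(np.uint8); k,l,st,ce=cv2.connectedComponentsWithStats(m[180:203,322:343]); i=1+np.argmax(st[1:,4]); print("column",st[i],ce[i]+[322,180],onplane("top",*(ce[i]+[322,180]),86))
E
python3 out.py
```

```text
L 112.31229458973692 0.16387065739560372 -0.0674520266329072
up 17.1583 [513.06  277.863 133.761] [ 0.887 -0.21  -0.063] 25.397127087782035
out 17.8667 [510.025 276.901 215.05 ] [ 0.183 -0.025 -1.441] 25.39800602871254
over 19.1 [482.865 -50.989 236.243] [ 1.002  1.082 -0.698] 25.0808064256466
mark [440.307 -36.391 100.   ]
mark [440.101 -36.356 104.   ]
column [  1   1  18  16 198] [331.944 188.414] [518.218 -21.23   86.   ]
```

View pics/s5c.png

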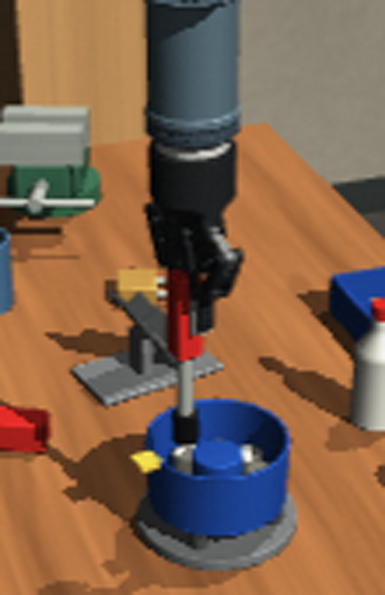

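View pics/t5c.png

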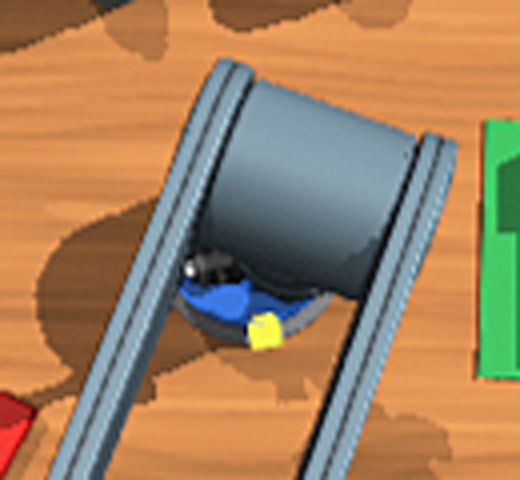

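```bash
python3 - <<'E'
from h import *
im=cv2.imread("pics/side5.png"); d=np.load("pics/side5.npy"); p=bot.state()["position"]; print(p)
for z in (0,16,32,63,95): print(z,proj("side",[p[0],p[1],p[2]-112.3+z]))
c=crop(im,310,150,345,215,10)
for z in (0,32,95):
    u=(proj("side",[p[0],p[1],p[2]-112.3+z])[0]-[310,150]+.5)*10; cv2.circle(c,tuple(int(v) for v in u),4,(0,255,0),1)
cv2.imwrite("pics/s5d.png",c)
# rod edges by row
for v in (186,190,194,197,200,203,205): print(v,[tuple(int(x) for x in im[v,u]) for u in range(321,336)][::1] if v in() else "", [u for u in range(318,340) if np.linalg.norm(pts("side",[u],[v],d)[0][:2]-p[:2])<25])
E
```

```text
[482.845 -50.516 236.544]
0 [[329.471 205.492]]
16 [[329.459 201.527]]
32 [[329.447 197.511]]
63 [[329.422 189.581]]
95 [[329.397 181.183]]
186  [326, 327, 328, 329, 330]
190  [326, 327, 328, 329, 330]
194  [326, 327, 328, 329, 330]
197  [324, 325, 326, 327, 328, 329, 330, 331]
200  [324, 325, 326, 327, 328, 329, 330, 331]
203  [324, 325, 326, 327, 328, 329, 330, 331]
205  [324, 325, 326, 327, 328, 329, 330, 331]
```

View pics/s5d.png

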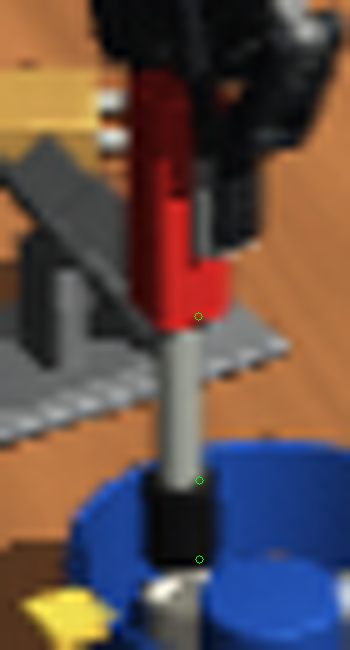

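```bash
python3 - <<'E'
from h import *
print("column top pred",proj("side",[517.8,-21.1,86]), "rim pts pred",proj("side",[[517.8+70*np.cos(a),-21.1+70*np.sin(a),104] for a in np.radians([180,0,270,90])]))
im=cv2.imread("pics/s2.png")
c=crop(im,305,180,370,245,9); 
u=(proj("side",[517.8,-21.1,86])[0]-[305,180]+.5)*9; cv2.circle(c,tuple(int(v) for v in u),4,(0,255,0),1)
ring=((proj("side",[[517.8+72*np.cos(a),-21.1+72*np.sin(a),104] for a in np.radians(np.arange(0,360,10))])-[305,180]+.5)*9).astype(np.int32)
for q in ring: cv2.circle(c,tuple(int(v) for v in q),2,(0,255,255),-1)
ring=((proj("side",[[517.8+26*np.cos(a),-21.1+26*np.sin(a),86] for a in np.radians(np.arange(0,360,20))])-[305,180]+.5)*9).astype(np.int32)
for q in ring: cv2.circle(c,tuple(int(v) for v in q),2,(0,0,255),-1)
cv2.imwrite("pics/s2d.png",c)
p=np.array([482.845,-50.516,140]); print(cam("side")[2][:,0]); 
for uc in (327.5,328,328.5): print(uc, onplane("side",uc,201.5,140)) 
print("dpx/dx,dy",proj("side",p+[1,0,0])-proj("side",p),proj("side",p+[0,1,0])-proj("side",p))
E
```

```text
column top pred [[336.331 208.236]] rim pts pred [[317.025 207.642]
 [355.249 200.359]
 [343.346 215.146]
 [329.913 193.614]]
[ 0.954 -0.3   -0.015]
327.5 [476.826 -47.92  140.   ]
328 [478.405 -48.456 140.   ]
328.5 [479.984 -48.991 140.   ]
dpx/dx,dy [[ 0.284 -0.054]] [[-0.095 -0.158]]
```

View pics/s2d.png

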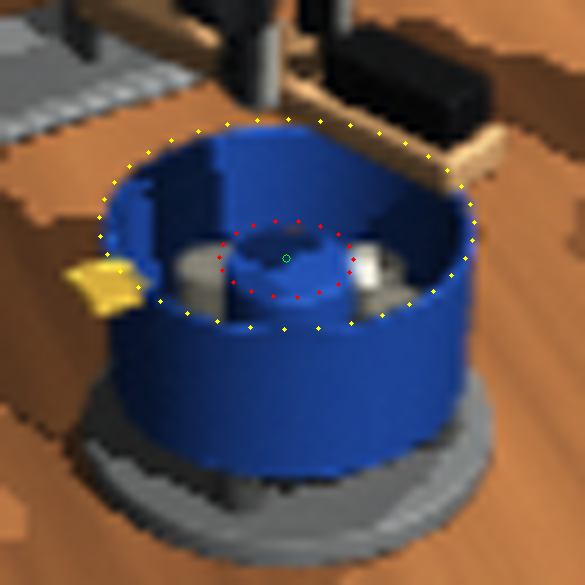

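The rod is vertical and its height fits, but the side view puts the head about 6–7 mm to -x of the tool axis. That is the direction the flat pads don't centre, and it allows for a +0.6 px side-camera bias seen on the tub. I'll correct for it and lower the head into the gap near 212°, watching the force.

```bash
cat >> h.py <<'E'
C=np.array([517.7,-21.1]); D=-6.5*rx[:2]; OV=ori([0,0,-1],ry)
def at(thdeg,zf,r=46.0):
    t=np.radians(thdeg); q=C-D+r*np.array([np.cos(t),np.sin(t)]); return np.array([q[0],q[1],zf+112.3])
def force(n=8):
    return np.mean([bot.state()["wrist_force"] for _ in range(n)],0)
E
python3 - <<'E'
from h import *
bot.move_linear(at(212,115),OV,vel=150); bot.pause(0.1); T("hover"); f0=force(); print("f0",f0)
t=bot.state()["time"]
bot.move_linear(at(212,46),OV,vel=120); bot.pause(.05); print(46,force()-f0, bot.state()["position"][2])
for z in (41,39,37,35):
    bot.move_linear(at(212,z),OV,vel=40); bot.pause(.08); print(z,force()-f0,bot.state()["position"][2])
T("end")
im,d=bot.snapshot("side"); cv2.imwrite("pics/side6.png",im); cv2.imwrite("pics/s6c.png",crop(im,305,150,370,245,6))
np.save("pics/f0.npy",f0)
E
```

```text
hover 19.55 [484.965 -43.586 227.364] [ 0.041 -0.246 -0.985] 25.24547309970436
f0 [ 0.041 -0.246 -0.985]
46 [-0.299  0.495 -0.523] 159.2084079927238
41 [-0.208  0.708 -0.658] 153.44537741939155
39 [-0.243 -0.335 -0.967] 151.25389044660065
37 [-1.122 -0.503 -1.044] 149.25032441686346
35 [0.088 0.708 0.544] 147.24288672916686
end 21.6833 [484.992 -44.047 147.243] [ 0.129  0.463 -0.441] 25.508031919260738
```

View pics/s6c.png

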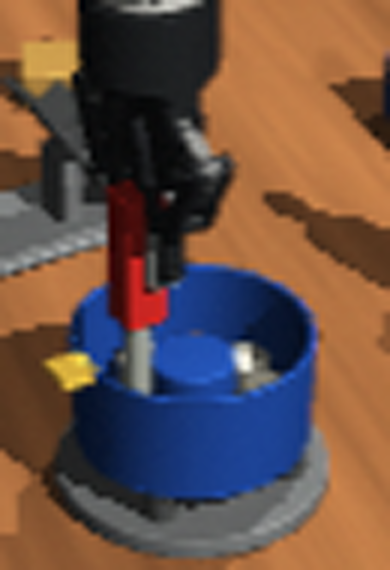

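```bash
cat >> h.py <<'E'
def favg(n=5,dt=0.03):
    o=[]
    for _ in range(n): bot.pause(dt); o.append(bot.state()["wrist_force"])
    return np.mean(o,0)
E
python3 - <<'E'
from h import *
f0=np.load("pics/f0.npy")
print(35,favg()-f0)
for z in (33.5,32,30.5,29,27.5):
    bot.move_linear(at(212,z),OV,vel=40); f=favg(4)-f0; print(z,f,bot.state()["position"])
    if f[2]>3.6: break
T("end")
im,d=bot.snapshot("side"); cv2.imwrite("pics/side7.png",im)
im,d=bot.snapshot("top"); cv2.imwrite("pics/top7.png",im)
E
```

```text
35 [ 0.145  0.439 -0.553]
33.5 [-0.35   0.602  2.137] [485.308 -44.183 146.08 ]
32 [0.71  0.251 2.923] [485.209 -44.143 144.413]
30.5 [0.325 0.349 3.705] [485.126 -44.07  142.845]
end 23.05 [485.126 -44.07  142.845] [-0.002 -0.228  2.218] 25.359324036202977
```

```bash
python3 - <<'E'
from h import *
a=cv2.imread("pics/side6.png"); b=cv2.imread("pics/side7.png")
for nm,(u0,v0,u1,v1) in {"tab":(308,204,324,218),"front rim":(322,212,350,224),"foot edge":(322,232,350,248),"bench":(380,220,400,240)}.items():
    w=cv2.createHanningWindow((u1-u0,v1-v0),cv2.CV_32F)
    A=cv2.cvtColor(a,6)[v0:v1,u0:u1].astype(np.float32);B=cv2.cvtColor(b,6)[v0:v1,u0:u1].astype(np.float32)
    print(nm,cv2.phaseCorrelate(A,B,w))
P=np.array([445,-35,104.]); print("px per mm",proj("side",P-[0,0,1])-proj("side",P))
cv2.imwrite("pics/s7c.png",crop(b,305,150,370,245,6))
t=cv2.imread("pics/top7.png"); cv2.imwrite("pics/t7c.png",crop(t,280,140,390,240,5))
E
```

```text
tab ((-0.32847946161886554, 0.403896142675773), 0.7647777120272319)
front rim ((0.1556222957335951, -0.051783433682934366), 0.8369259509775374)
foot edge ((0.30973910064031784, 0.010770148615908859), 0.9549967085321744)
bench ((0.047690486220517414, 0.04062902780289157), 1.006869551539421)
px per mm [[0.005 0.242]]
```

View pics/t7c.png

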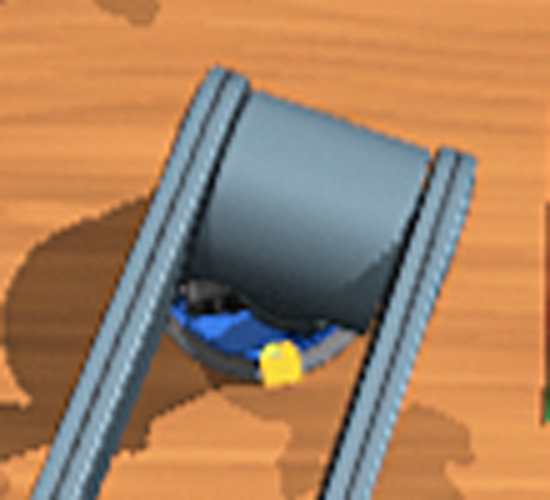

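Contact began between commanded 35 and 33.5. At 30.5 the push is about 4.3 N, so the bowl has sunk about 2–4 mm; the tab's 0.4 px shift suggests nearer 2. I'll go 1.5 mm deeper and start stirring to where the orange bead should first be near the mark.

```bash
cat > stir.py <<'E'
from h import *
import sys
f0=np.array([0,0,-1.55])
def stir(a0,a1,z=29.0,step=20,vel=60,r=46.0):
    n=max(1,int(np.ceil((a1-a0)/step))); fs=[]
    for i in range(1,n+1):
        th=a0+(a1-a0)*i/n
        bot.move_linear(at(th,z,r),OV,vel=vel); s=bot.state(); f=s["wrist_force"]-f0; fs.append(f)
        print(round(th),round(s["time"],2),f, round(s["position"][2],1))
    return fs
def look(tag):
    for k in ("side","top"):
        im,d=bot.snapshot(k); cv2.imwrite(f"pics/{k}{tag}.png",im)
        cv2.imwrite(f"pics/{k}{tag}c.png",crop(im,*((285,145,385,235) if k=="top" else (300,140,375,250)),5 if k=="top" else 4))
if __name__=="__main__":
    a0,a1,tag=float(sys.argv[1]),float(sys.argv[2]),sys.argv[3]
    stir(a0,a1); T("end"); look(tag)
E
python3 stir.py 212 300 8
```

```text
230 23.53 [-0.07  -0.313  5.171] 141.3
247 23.92 [ 0.245 -1.188  4.248] 141.4
265 24.3 [0.746 0.737 4.559] 141.3
282 24.68 [ 1.087 -0.376  4.515] 141.4
300 25.07 [0.638 0.624 3.91 ] 141.3
end 25.0667 [547.76  -59.208 141.311] [0.638 0.624 2.36 ] 25.37555016809537
```

View pics/side8c.png

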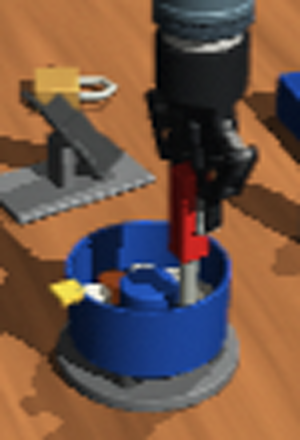

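View pics/top8c.png

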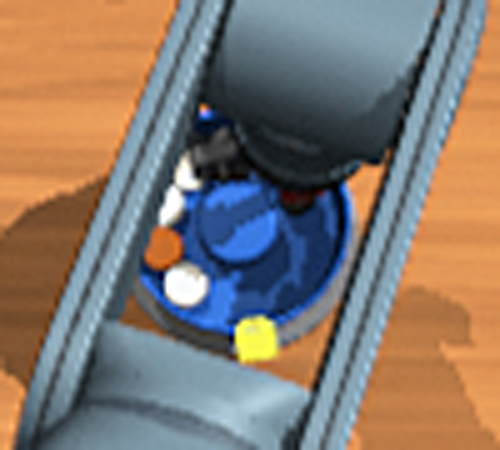

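```bash
python3 - <<'E'
from beads import *
im=cv2.imread("pics/top8.png")
for b in beads(im,ctr=np.array([517.7,-21.1]),sink=4): print(*b)
E
python3 stir.py 300 362 9
python3 - <<'E'
from beads import *
im=cv2.imread("pics/top9.png")
for b in beads(im,ctr=np.array([517.7,-21.1]),sink=4): print(*b)
E
```

```text
orange 50 [317.32 194.5 ] [500.442  25.934] 50.10002220205265 110.14912595519091
white 113 [318.894 182.009] [541.412  21.806] 49.02247379544006 61.07222698512346
white 67 [321.701 201.478] [478.014  11.164] 51.145760367809935 140.88940949939249
316 25.52 [0.814 0.826 5.699] 141.3
331 25.88 [1.088 0.97  3.637] 141.3
346 26.24 [0.352 0.501 4.765] 141.4
362 26.6 [0.154 1.649 4.784] 141.3
end 26.6 [569.943 -17.208 141.271] [0.154 1.649 3.234] 24.952942280831174
orange 46 [331.087 205.326] [466.162 -19.539] 51.56194068004676 178.26547729003005
white 268 [342.    192.019] [510.233 -54.042] 33.777440557170785 257.22769543716873
white 61 [322.377 178.607] [552.815  10.721] 47.38753284017833 42.18266179610502
white 61 [317.311 186.557] [526.4    26.597] 48.48354213390183 79.6625974706808
white 129 [320.589 199.465] [484.486  14.928] 49.00150001756405 132.67302783779152
```

View pics/top9c.png

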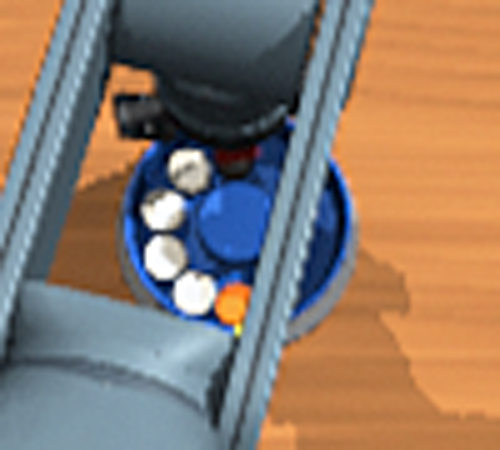

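View pics/side9c.png

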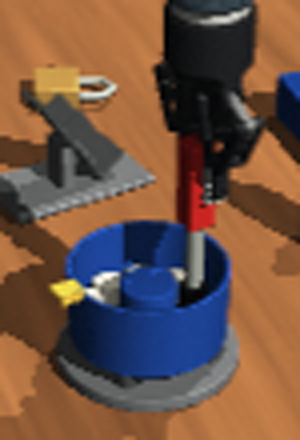

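The orange bead (top px 331,205) is just short of the mark with the stirrer at 362°, so the bead leads the stirrer by about 178°. I'll stir another ~350° and look again just short of the finish.

```bash
python3 stir.py 362 712 10 
python3 - <<'E'
from beads import *
im=cv2.imread("pics/top10.png")
for b in beads(im,ctr=np.array([517.7,-21.1]),sink=4): print(*b)
E
```

```text
381 27.11 [-0.732  0.755  4.513] 141.3
401 27.52 [-0.186 -0.246  4.607] 141.2
420 27.93 [-0.499 -0.567  5.293] 141.2
440 28.33 [-0.752  0.848  4.855] 141.3
459 28.74 [0.33  0.52  5.005] 141.2
479 29.15 [ 0.54  -0.987  5.357] 141.2
498 29.56 [-0.721  0.386  3.826] 141.2
518 29.97 [-0.347  0.101  4.343] 141.3
537 30.38 [-0.321 -0.774  4.633] 141.3
556 30.78 [ 0.271 -0.918  4.529] 141.4
576 31.19 [ 1.115 -0.395  4.547] 141.4
595 31.6 [ 0.286 -0.841  4.899] 141.4
615 32.01 [0.515 0.281 4.305] 141.4
634 32.42 [1.414 0.253 4.219] 141.4
654 32.83 [0.769 0.372 4.811] 141.4
673 33.23 [0.887 1.446 5.042] 141.3
693 33.64 [0.254 0.248 5.663] 141.3
712 34.05 [ 0.291 -0.002  4.381] 141.3
end 34.05 [569.786 -25.27  141.328] [ 0.291 -0.002  2.831] 25.09738390959347
orange 54 [324.093 203.5  ] [471.606   3.257] 52.133994215926265 152.14719299587205
white 242 [319.388 186.277] [527.46   19.859] 42.10535625368687 76.59732791572286
white 303 [342.119 195.779] [497.978 -54.663] 38.92832257608712 239.56044997373687
```

View pics/top10c.png

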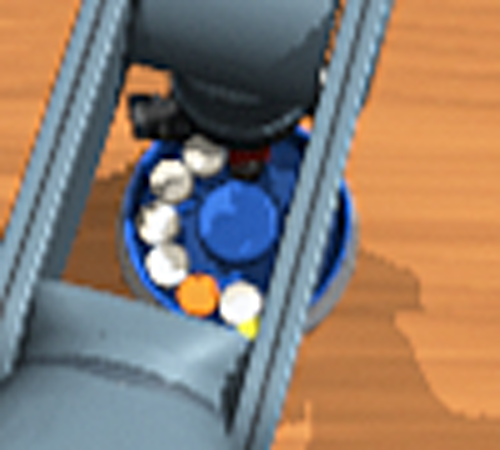

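View pics/side10c.png

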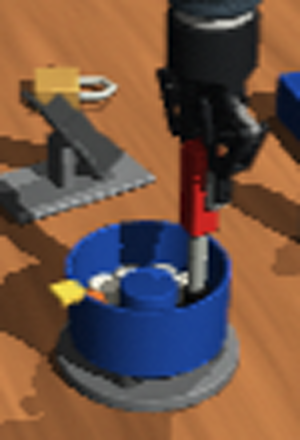

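The orange bead is at 152° with the stirrer at 352°; the train packed tighter, so it now leads by 160°. About 39° remain. I'll advance most of it and look again.

```bash
python3 stir.py 712 741 11 
python3 - <<'E'
from beads import *
im=cv2.imread("pics/top11.png")
for b in beads(im,ctr=np.array([517.7,-21.1]),sink=4): print(*b)
E
```

```text
726 34.49 [-0.703  0.547  4.347] 141.3
741 34.83 [0.004 0.806 4.372] 141.3
end 34.8333 [566.739  -2.451 141.313] [0.004 0.806 2.822] 25.2322007351552
white 611 [329.668 192.499] [507.82  -14.031] 12.148977881182761 144.41632325801103
```

View pics/top11c.png

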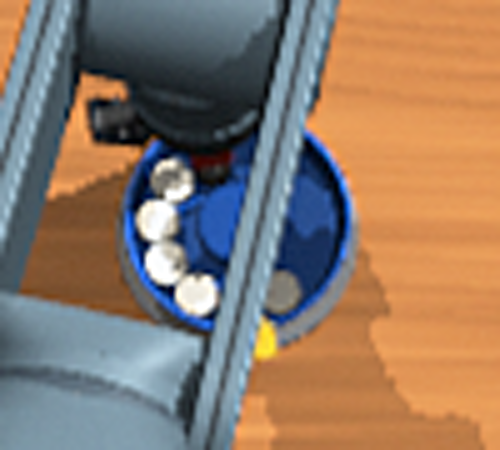

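The orange bead is behind the arm link now, between the white at px (324,204) ≈152° and the one at (342,203) ≈218°, so it is near 184–185°. I'll advance 5° more, then lift out and check with a clear view.

```bash
cat > lift.py <<'E'
from stir import *
stir(741,746)
bot.move_linear(at(744.5,29),OV,vel=30)
bot.move_linear(at(744.5,125),OV,vel=150); T("lift")
o=ori(-ax,ry); n=np.cos(.6)*rx+np.array([0,0,np.sin(.6)])
bot.goto(seat+ax*200+n*45,o); T("out")
look(12)
from beads import beads
im=cv2.imread("pics/top12.png")
for b in beads(im,ctr=np.array([517.7,-21.1]),sink=0): print(*b)
E
python3 lift.py
```

```text
746 35.18 [ 0.534 -0.843  4.863] 141.4
lift 36.225 [565.108  -0.503 235.97 ] [-0.396  0.893 -1.371] 25.22967184433085
out 37.325 [511.511 276.846 216.461] [ 0.22  -0.383 -1.406] 25.539932534380785
orange 49 [334.408 204.469] [468.889 -30.223] 49.65656439553729 190.58645735449363
white 251 [320.004 193.594] [503.195  17.155] 40.91276081435513 110.76554019602763
white 63 [342.19  201.127] [480.255 -55.139] 50.604031376727356 222.27168069766077
```

View pics/top12c.png

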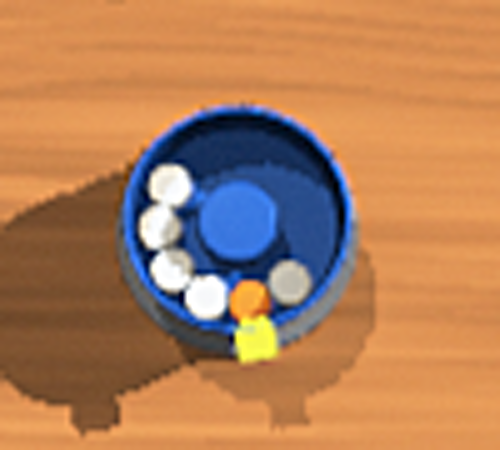

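View pics/side12.png

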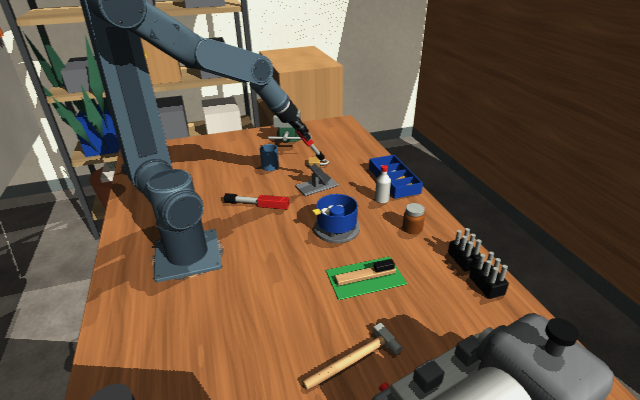

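The clear view shows the orange bead (px 334,204) at 190.6° against the mark at ~191°, with all six beads in the tub. Returning the stirrer along the reverse of the way it came out, watching force.

```bash
cat > home.py <<'E'
from h import *
o=ori(-ax,ry); n=np.cos(.6)*rx+np.array([0,0,np.sin(.6)])
bot.move_linear(seat+ax*145+n*12,o,vel=120); T("in1")
bot.move_linear(seat+ax*132+n*1,o,vel=50); T("in2"); print(favg(3)@ax, favg(3)@n)
im,d=bot.snapshot("side"); cv2.imwrite("pics/side13.png",im); cv2.imwrite("pics/s13c.png",crop(im,285,120,350,205,6))
E
python3 home.py
```

```text
in1 38.1083 [515.483 277.933 152.96 ] [-0.046  0.121 -1.629] 25.62062806880365
in2 38.6 [512.86  277.72  135.337] [ 0.347  0.542 -1.836] 25.36283364439461
-1.157884087381332 -0.9814339425489476
```

View pics/s13c.png

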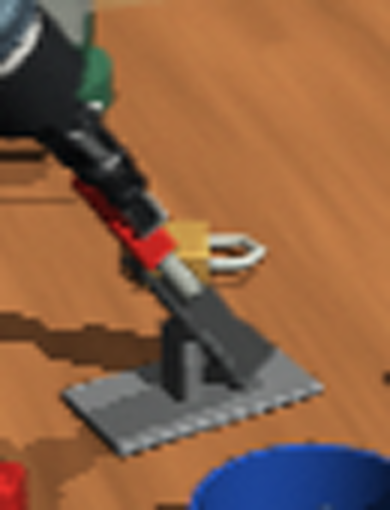

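```bash
cat > home2.py <<'E'
from h import *
o=ori(-ax,ry); n=np.cos(.6)*rx+np.array([0,0,np.sin(.6)])
for L in (118,114,112.5,111.5,110.5):
    bot.move_linear(seat+ax*L+n*0.5,o,vel=40); f=favg(3); print(L,"ax",f@ax,"n",f@n,"y",f@ry,(bot.state()["position"]-seat)@ax)
    if f@ax>3.5: break
im,d=bot.snapshot("side"); cv2.imwrite("pics/side14.png",im); cv2.imwrite("pics/s14c.png",crop(im,285,120,350,205,6)); T("")
E
python3 home2.py
```

```text
118 ax -1.958579299277535 n 0.1427286048447377 y 0.6849134571495037 117.9473733349097
114 ax -1.4287237533555301 n -0.5286385125381327 y 0.3451749142767782 113.98588108067291
112.5 ax -1.337799855210625 n 0.4281935412299497 y 0.3726005138831593 112.49164198414822
111.5 ax 9.117524592269074 n -0.515029022137865 y -1.0995332898559194 112.18681484592794
 40.55 [523.635 280.108 119.018] [-5.519 -1.48   7.896] 25.16180319177834
```

View pics/s14c.png

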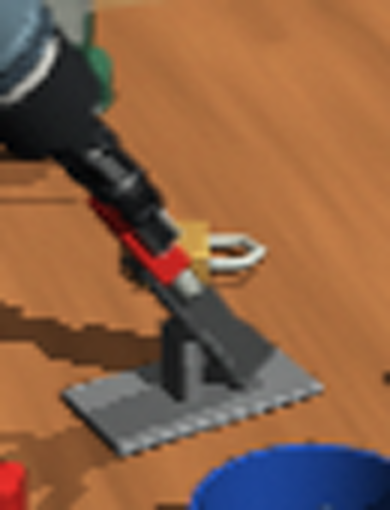

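It met the end stop at L=112.2, the same as at the pick (112.3), so there was no slip. Easing off, releasing and withdrawing along the axis.

```bash
cat > rel.py <<'E'
from h import *
o=ori(-ax,ry)
bot.move_linear(seat+ax*112.3,o,vel=30)
bot.open(); T("open")
bot.move_linear(seat+ax*225,o,vel=180); T("back")
bot.goto_joints([0.9,-0.1,1.9,0,0.9,-0.6]); T("clear")
bot.pause(0.3)
for k in ("side","top"):
    im,d=bot.snapshot(k); cv2.imwrite(f"pics/{k}15.png",im); np.save(f"pics/{k}15.npy",d)
s=cv2.imread("pics/side15.png"); t=cv2.imread("pics/top15.png")
cv2.imwrite("pics/c15.png",np.hstack([crop(s,285,120,375,210,4),crop(t,205,140,295,230,4)]))
from beads import beads
for b in beads(t,ctr=np.array([517.7,-21.1]),sink=0): print(*b)
E
python3 rel.py
```

```text
open 41.4167 [522.981 279.919 118.658] [0.032 0.371 0.518] 85.63867718354842
back 42.1917 [460.764 266.18  211.241] [-0.712  0.791 -0.341] 85.48123161719845
clear 43.3417 [228.347 464.883 262.018] [ 0.353 -0.131  0.391] 85.45015705590521
orange 50 [334.46 204.44] [468.987 -30.388] 49.590222540208316 190.79527025367975
white 251 [320.004 193.594] [503.195  17.155] 40.91276081435513 110.76554019602763
white 63 [342.19  201.127] [480.255 -55.139] 50.604031376727356 222.27168069766077
```

View pics/c15.png

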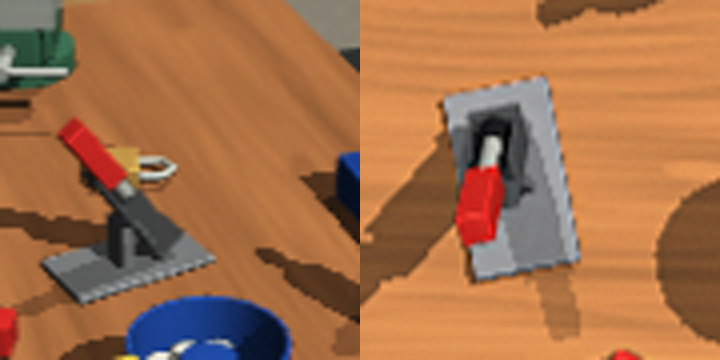

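View pics/top15.png

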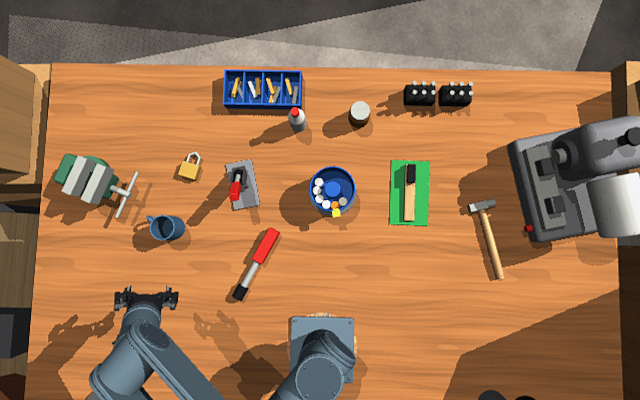

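View pics/side15.png

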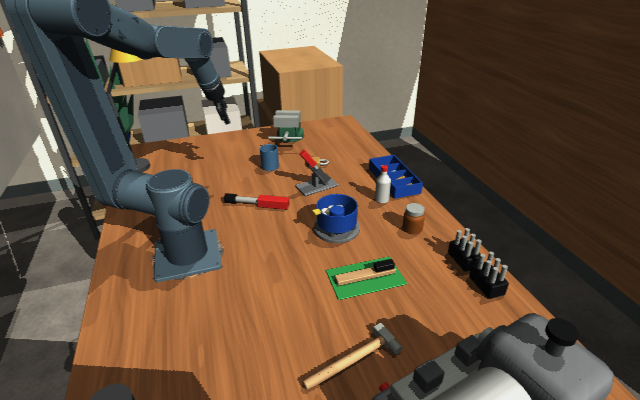

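The stirrer is seated as at the start, and the other things haven't moved. One last numeric check on the brush, then hand in.

```bash
python3 - <<'E'
from h import *
t=cv2.imread("pics/top15.png"); d=np.load("pics/top15.npy"); vv,uu=np.mgrid[150:235,380:440]; P=pts("top",uu.ravel(),vv.ravel(),d)
m=P[:,2]>12; r=cv2.minAreaRect(P[m][:,:2].astype(np.float32)); print(r,np.percentile(P[m][:,2],[10,50,95]))
a=cv2.imread("pics/top0.png").astype(int); b=t.astype(int); df=(np.abs(a-b).max(2)>40)
for nm,(u0,v0,u1,v1) in dict(oil=(285,103,308,134),jar=(345,98,375,130),mug=(144,212,187,243),lock=(175,150,205,183),hammer=(464,195,510,285),rest=(220,155,262,212),bigst=(230,225,282,303)).items(): print(nm,df[v0:v1,u0:u1].sum())
bot.sign_off(); print(bot.state()["time"])
E
```

```text
((449.6600036621094, -208.70364379882812), (170.3715362548828, 357.80682373046875), 47.76399612426758) [16.738 21.958 45.954]
oil 0
jar 0
mug 1
lock 0
hammer 0
rest 35
bigst 0
the job is handed in; nothing more can be done
the job is handed in; nothing more can be done
```

```bash
cat > /tmp/x.py <<'E'
import sys; sys.path.insert(0,".")
import numpy as np,cv2
t=cv2.imread("pics/top15.png"); a=cv2.imread("pics/top0.png")
df=np.abs(a.astype(int)-t.astype(int)).max(2)>40; v,u=np.nonzero(df[155:212,220:262]); print(u.min()+220,u.max()+220,v.min()+155,v.max()+155)
h=cv2.cvtColor(t,cv2.COLOR_BGR2HSV)[155:230,385:435]; wood=((h[...,0]<45)|(h[...,2]<50)).astype(np.uint8); wood[:5]=0; wood[-5:]=0; wood[:,:6]=0; wood[:,-6:]=0
c,_=cv2.findContours(wood,0,1); c=max(c,key=cv2.contourArea); print(cv2.minAreaRect(c))
m=cv2.inRange(cv2.cvtColor(t,cv2.COLOR_BGR2HSV)[155:230,385:435],(45,120,0),(75,255,255)); print(cv2.minAreaRect(cv2.findNonZero(m)))
E
python3 /tmp/x.py
```

```text
229 241 174 199
((24.290380477905273, 37.5789794921875), (10.890080451965332, 56.96614456176758), 1.9749338626861572)
((24.145009994506836, 37.504676818847656), (38.49610137939453, 64.64379119873047), 1.847610354423523)
```

I finished all three parts and handed the job in at about 43 s of the 72 s allowed; no verdict was reported.

- **Brush:** it lies flat, bristles up, on the green mat. In the last top view its centre is within about 0.2 px (under 1 mm) of the mat's centre, and it is parallel to it.
- **Stirring:** I stirred anticlockwise with about 4–5 N of push. I estimate the bowl sank about 3–6 mm of its 14 mm. After passing the mark and one more full round, the orange bead stands at 190.8°; the mark is at about 191°. All six beads are in the tub, and the fingers stayed well above them.
- **Stirrer:** it is home in its rest. It met the end stop at the same depth as when I picked it up, to within 0.1 mm.
- **Other things:** the oil, jar, mug, padlock, hammer and big stirrer are unchanged between the first and last pictures.

These checks failed or disagreed along the way:
- **First brush grasp:** it closed on nothing, because the real fingertips sit about 35 mm short of the reported tool point along the tool. I allowed for that afterwards.
- **Floor contact:** the floor was met about 6 mm lower than my rest geometry predicted, so I set the pressing depth by force instead.
- **Bowl sink:** before the final 1.5 mm of press, the side camera suggested a sink of about 2 mm, against 3–7 mm from the force.
- **Rest area:** 35 pixels around the stirrer and rest changed between the first and last top views. I put that down to a small shift of the handle or to shadow, but did not check it further.
- **Brush check on depth:** my last depth-based fit of the brush was spoiled by missing readings, so I redid it from the colour picture after handing in. The result above is from that.

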